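# Bolt the loaded board test fixture

### The arm

A 7-joint arm with a two-finger parallel gripper is mounted at the origin on the work surface. World frame = base frame: x ahead of the robot, y to its left, z up, the work surface at z = 0. Lengths are in m, angles in rad, forces in N, time in s.
With the tool pointing down it reaches from about 0.35 to 0.9 m from the base axis. Payload 7.2 kg.
Tool frame: the origin (TCP) lies between the finger pads; the fingertips stand 11 mm ahead of it and the grasp point (between the pads) lies 8 mm behind it; z points along the fingers, y is the line along which they close (so a half turn about z gives the same grasp; the last joint's range is limited). The gripper opens to 88 mm and grips with 3 to 60 N. Pads are 20 mm wide; open, the fingers measure 115 mm over their backs; the gripper's body (75 mm by 178 mm) begins 61 mm behind the grasp point.
Start: joints at [-1.176, 0.411, -0.013, 1.596, 0.006, 1.134, -0.082], TCP at [0.279, 0.559, 0.234] pointing down, gripper open.
Joint ranges: [-2.95, 2.95], [-0.29, 1.99], [-1.47, 1.44], [0.14, 2.54], [-1.03, 4.17], [0.13, 1.85], [-2.86, 2.86]. Speed limits (rad/s): [2.39, 2.39, 3.01, 3.01, 3.14, 3.14, 3.14].

### API

Orientations are given as a unit quaternion [x, y, z, w].
In Python, from cell import * gives the robot as it stands.
- The arm moves only by the tool carry_out, never from a script. Its arguments are lists of equal length, an entry for each row: "jaw": the closure, from 0 (fully open) to 1 (shut); "translation": the shift along the tool's x, y, z in mm, a list of three; "turn": the turn, a rotation vector about the tool's x, y, z in rad, a list of three. In form: {"jaw": [jaw, ...], "translation": [[x, y, z], ...], "turn": [[rx, ry, rz], ...]}. A call has 1 to 8 rows; each row shifts and turns the commanded pose from where the row before left it, along the tool's axes as they then stand; what a row does not reach is not made up. A row lasts 1/10 s, in which the tool goes at most 50 mm and 8.59 degrees, less where a joint would pass 70% of its speed; a pose out of reach is approached as far as the arm can. A call with a gripper value outside its range is refused whole. The fingers move at their own pace and stop on an object; "force" is the grip in N (left out, the last holds). Time passes only in rows, so rows that do not move let the fingers close. It gives the time, the measured TCP pose, the force, the opening and the grip force at its end, in the units of the state.
- get_obs(): the state, without advancing time (a new reading comes with each control period).
- capture(name): name is "scene" or "top" or "wrist"; returns the picture (400x640x3 uint8, red, green, blue); there is no depth.
- camera_info(name): a dict with "fx", "fy", "cx", "cy" (pixels), "cam_to_world" (4x4, takes a point from camera to world coordinates). Camera axes: x right, y up, looking along -z (the intrinsics and any distortion apply to the point x, -y, -z); pixel columns grow to the right and rows downward; lengths in m; the calibration is good to about 2 mm. A picture is of the moment at which its call begins: read the wrist's pose just before it. camera_info takes no time and is no camera call; for the wrist camera it gives the pose at the moment of the call.
- finish_job(): hands the job in; it is judged then, once.
Trained networks look in the newest picture that a camera, given by its name, has taken for a name from the list of things; names that differ only in an ending like _2 or _b are one class to them, and where a whole thing is asked for, a point or a joint stands for the part that bears it (a point fixed in the world has none). Each returns a list of dicts, best first, with "p" (0 to 1); they miss things now and then, are a little off and sometimes report something else, mostly with a low value. They report only what shows in the picture. A call takes as long as a camera call.
- silhouettes(name, camera): "mask" (400x640 bool, what is visible of it) and "at" ([column, row] in pixels, amid what is visible of it).
- tip_of(name, camera): "at" ([column, row] in pixels: a listed point, or the origin of a listed thing).
The state is a dict: "time": time; "qpos": joint angles; "qd": joint speeds; "effort": joint torques, N m; "ee_pos": TCP position; "tool_rot": TCP orientation; "contact_force": force on the tool from outside, world axes, zero at the start; "torque": the same for the moment, N m; "opening": finger opening in m; "gripper_force": force on a finger pad.
Only numpy, scipy, OpenCV 4.12 (cv2) and the standard library are available. Lean on these libraries where they do the work, as an engineer would, in place of code of your own. Each camera call takes 0.05 s, during which the arm holds its last target. There are 200 camera calls.

### The job

Two identical board test fixtures stand on the electronics bench, one with a green circuit board in it and one empty; both are unbolted. Bolt the loaded one: slide its barrel bolt all the way across so that it passes through the eye of the clamp frame, then turn its red-knobbed handle fully down into the notch of the yellow guard rail, and let go. Leave the empty fixture's bolt as it is.

Things in the scene. Friction and masses are not known exactly. Their poses are not given: they have to be found in the camera images.
- loaded_knob (a point): Centre of the red ball knob (24 mm diameter) on the bolt handle of the fixture holding the green circuit board. The handle is a 10 mm steel shank; the ball's centre is 65 mm from the centre line of the level 12 mm bolt rod, which lies 60 mm above the bench. The frame turns with the handle: z along the shank from rod to ball, y along the rod, the way the bolt must slide.
- loaded_bolt (a joint): Travel of that fixture's bolt in m: 0 is fully drawn back, 0.085 is fully across at its stop, through the eye of the clamp frame. About 2 N of friction; it stays where left. The yellow guard rail in front of the rod (19 to 27 mm from its centre line, top 74 mm above the bench) has one notch, 30 mm wide and 20 mm deep, centred on the handle when the bolt is fully across.
- loaded_handle (a joint): Turn of that handle about the rod in rad: 0 upright, 1.57 level, down in the notch at the fixture's front (the side facing the robot); range -0.3 to 1.57. Takes 1 to 2 N at the ball and stays where left. The guard rail stops it at about 0.75 until the bolt is beyond 0.075. When down, the ball is clear of the base plate's front edge, over the bare bench.
- empty_knob (a point): Centre of the same red ball knob on the other fixture, which has no board in it: same build and axes, to be left alone. Both fixtures are fixed to the bench, at any small yaw; base plates 210 x 290 x 8 mm. Apart from the handle nothing on them is higher than 76 mm.

How it is judged:
On the way, in this order (a step that is already met when the one before it is completed fails the run):
1. the loaded fixture's bolt is across (0.072 m or more) (value of joint loaded_bolt above 0.072 m), for 0.05 s.
2. then its handle is turned down into the notch (1.4 rad or more) (value of joint loaded_handle above 1.4 rad and value of joint loaded_bolt above 0.072 m), for 0.2 s.
At the end, for the whole second after the job is handed in: The loaded fixture's bolt is across (at least 0.072 m of its 0.085 m), its handle is down in the notch (at least 1.4 rad, within 10 degrees of level), and the empty fixture's knob is within 15 mm of where it was (all of step 2 and distance of empty_knob from where it was at the start of the episode below 0.015 m); the robot touches nothing.
It fails at once if the empty fixture's bolt or handle is moved (knob displaced by more than 15 mm) (distance of empty_knob from where it was at the start of the episode above 0.015 m).
It also fails if it takes over 38 s, if anything falls off the work surface, if the arm or the gripper's body presses on something with over 40 N, if the wrist force passes 120 N, or if a joint passes its speed limit or range.

## Working session

There is one attempt and no reset: what is moved stays moved. The work goes in short steps, Python scripts to look and compute and a tool call to move; the robot and the scene stay as the last step left them, time stands still between calls to the robot, and variables do not carry over. Pictures are saved under pics/ and viewed, at most 10 in all, crops included, and the job is handed in when it is done.

Besides the shell and the picture viewer there is one more tool, called after "Request:" as a command line: name --argument value ..., lists and objects as JSON in quotes. carry_out: Moves the arm, as the interface text tells. Its arguments: {"type":"object","properties":{"jaw":{"type":"array","items":{"type":"number"}},"translation":{"type":"array","items":{"type":"array","items":{"type":"number"}}},"turn":{"type":"array","items":{"type":"array","items":{"type":"number"}}},"force":{"type":"number"}},"required":["jaw","translation","turn"]}

```bash
mkdir -p pics
cat > h.py <<'E'
from cell import *
import numpy as np, cv2
from scipy.spatial.transform import Rotation as R
def ray(px,cam,ci=None):
    c=ci or camera_info(cam); M=np.array(c["cam_to_world"])
    d=M[:3,:3]@np.array([(px[0]-c["cx"])/c["fx"],-(px[1]-c["cy"])/c["fy"],-1]); return M[:3,3],d/np.linalg.norm(d)
def atz(px,cam,z):
    o,d=ray(px,cam); return o+d*(z-o[2])/d[2]
def tri(rays):
    A=sum(np.eye(3)-np.outer(d,d) for o,d in rays); b=sum((np.eye(3)-np.outer(d,d))@o for o,d in rays)
    return np.linalg.solve(A,b)
def save(im,n): cv2.imwrite("pics/"+n,im[:,:,::-1])
E
python3 - <<'E'
from h import *
print(camera_info("top").keys())
for c in("top","scene"):
    save(capture(c),c+"1.png")
    for n in("loaded_knob","empty_knob"):
        for t in tip_of(n,c): print(c,n,t,atz(t["at"],c,.125).round(3))
o=get_obs();print(o["time"],o["ee_pos"],o["tool_rot"])
E
```

```text
dict_keys(['fx', 'fy', 'cx', 'cy', 'cam_to_world'])
top loaded_knob {'at': [421.6, 194.1], 'p': 0.58} [ 0.562 -0.248  0.125]
top empty_knob {'at': [226.9, 186.0], 'p': 0.73} [0.573 0.165 0.125]
scene loaded_knob {'at': [221.4, 248.1], 'p': 0.66} [ 0.567 -0.246  0.125]
scene empty_knob {'at': [413.4, 162.9], 'p': 0.7} [0.577 0.171 0.125]
scene empty_knob {'at': [220.3, 247.3], 'p': 0.59} [ 0.565 -0.247  0.125]
0.3 [0.27900515 0.55909484 0.23335167] [ 2.29354177e-01  9.73342992e-01 -2.83309616e-04 -3.19604786e-05]
```

View pics/top1.png

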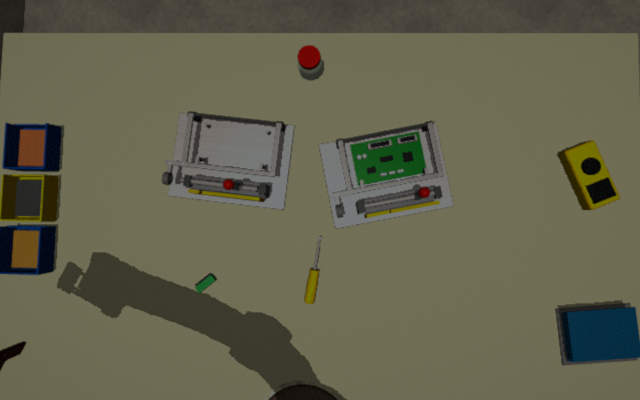

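View pics/scene1.png

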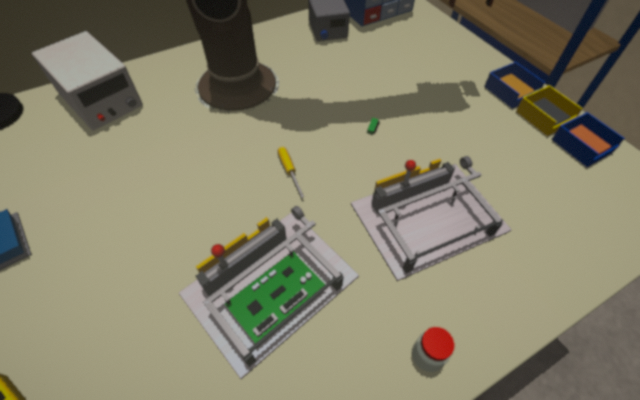

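The top view shows the loaded fixture (green board) on the right. Its knob is at (422,194), the eye and clamp end at (340,210), and the front plate edge runs (333,227)–(452,208). The bolt therefore slides to image-left (+y). The scene view shows the same thing, with the loaded knob at (219,250).

Run:
```python
from h import *
k=tri([ray([421.6,194.1],"top"),ray([221.4,248.1],"scene")]);print("knob",k)
a,b,c,d=[atz(p,"top",.008) for p in([319,143],[430,122],[452,208],[333,227])]
print(a,b,c,d)
u=(a-b)+(d-c);u/=np.linalg.norm(u);print("slide dir",u,np.linalg.norm(a-d),np.linalg.norm(c-d))
r1,r2=atz([360,205],"top",.07),atz([440,193],"top",.07);print("rod",r1,r2,"knob fwd of rod line",np.dot(k-r1,[u[1],-u[0],0]))
f=-u if False else u
o=get_obs();Rt=R.from_quat(o["tool_rot"])
for s in(1,-1):
    y=s*u;z=np.array([0,0,-1.]);x=np.cross(y,z)
    T=R.from_matrix(np.array([x,y,z]).T)
    print(s,T.as_quat(),(Rt.inv()*T).as_rotvec())
```

```text
knob [ 0.56297161 -0.24754593  0.11997298]
[ 0.69108766 -0.02671152  0.008     ] [ 0.74556048 -0.29565928  0.008     ] [ 0.53747434 -0.34800132  0.008     ] [ 0.48681171 -0.06412933  0.008     ]
slide dir [-0.18683164  0.98239195  0.        ] 0.20767464242923553 0.2883574313530152
rod [ 0.53882425 -0.12379276  0.07      ] [ 0.56869367 -0.30208256  0.07      ] knob fwd of rod line 0.000601166893072054
1 [-0.09382978  0.99558825  0.          0.        ] [-5.68093178e-04 -1.18891544e-04 -6.50764249e-01]
-1 [ 0.99558825  0.09382978  0.         -0.        ] [-1.53525960e-04  7.33584973e-04  2.49082830e+00]
```

Request:
carry_out --jaw '[0,0,0,0,0,0,0,0]' --translation '[[0,0,0],[0,0,0],[0,0,0],[0,0,0],[0,0,0],[-7,-47,0],[-7,-47,0],[-7,-47,0]]' --turn '[[0,0,-0.13],[0,0,-0.13],[0,0,-0.13],[0,0,-0.13],[0,0,-0.13],[0,0,0],[0,0,0],[0,0,0]]'

```text
time: 1.1
ee_pos: [0.3262, 0.423, 0.2334]
tool_rot: [-0.094, 0.996, -0.0, -0.0]
contact_force: [0.8, 0.7, -0.4]
opening: 0.0877
gripper_force: 0.0
```

Request:
carry_out --jaw '[0,0,0,0,0,0,0,0]' --translation '[[-7,-47,0],[-7,-47,0],[-7,-47,0],[-7,-47,0],[-7,-47,0],[-7,-47,0],[-7,-47,0],[-7,-47,0]]' --turn '[[0,0,0],[0,0,0],[0,0,0],[0,0,0],[0,0,0],[0,0,0],[0,0,0],[0,0,0]]'

```text
time: 1.9
ee_pos: [0.4513, 0.0637, 0.234]
tool_rot: [-0.093, 0.996, 0.0, 0.0]
contact_force: [0.9, 1.2, -0.4]
opening: 0.0878
gripper_force: 0.0
```

Request:
carry_out --jaw '[0,0,0,0,0,0]' --translation '[[-7,-47,0],[-7,-47,0],[-7,-47,0],[-7,-47,0],[-7,-47,0],[0,0,0]]' --turn '[[0,0,0],[0,0,0],[0,0,0],[0,0,0],[0,0,0],[0,0,0]]'

```text
time: 2.5
ee_pos: [0.5295, -0.1657, 0.2337]
tool_rot: [-0.09, 0.996, -0.002, 0.0]
contact_force: [-0.2, 0.4, -0.1]
opening: 0.0877
gripper_force: 0.0
```

```bash
cat > m.py <<'E'
from h import *
o=get_obs();Rt=R.from_quat(o["tool_rot"]);ci=camera_info("wrist");im=capture("wrist")
import sys; save(im,sys.argv[1])
print(o["time"],o["ee_pos"],Rt.as_matrix()[:,1],o["contact_force"])
ts=tip_of("loaded_knob","wrist")
for t in ts[:2]:
    q,d=ray(t["at"],"wrist",ci);p=q+d*(.122-q[2])/d[2]
    print(t,p,"tool delta mm",(Rt.inv().apply(p-o["ee_pos"])*1000).round(1))
E
python3 m.py w1.png
```

```text
2.5 [ 0.52945397 -0.16573864  0.23371957] [-0.17829797  0.98396946 -0.00373365] [-0.15583025  0.39875162 -0.13581235]
{'at': [208.8, 229.5], 'p': 0.93} [ 0.56884723 -0.24990933  0.122     ] tool delta mm [-23.7 -89.4 112.1]
```

View pics/w1.png

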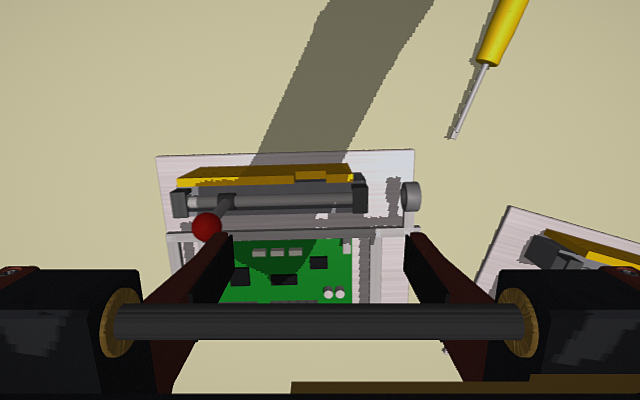

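The wrist view shows the red knob at (208,228), the rod running level in the image at row ~203, and the eye at (410,195). The yaw is good.

Request:
carry_out --jaw '[0,0,0,0]' --translation '[[-10,-44,0],[-10,-44,0],[0,0,40],[0,0,0]]' --turn '[[0,0,0],[0,0,0],[0,0,0],[0,0,0]]'

```text
time: 3.0
ee_pos: [0.5628, -0.2392, 0.1893]
tool_rot: [-0.094, 0.996, 0.002, -0.004]
contact_force: [-1.1, 1.0, -0.4]
opening: 0.0876
gripper_force: 0.0
```

```bash
python3 m.py w2.png
python3 - <<'E'
from h import *
t=tip_of("loaded_knob","wrist")[0]["at"]
print(t,tri([ray(t,"wrist"),ray([421.6,194.1],"top"),ray([221.4,248.1],"scene")]))
E
```

```text
3.0 [ 0.56277112 -0.23921039  0.18932061] [-0.18674372  0.9823986   0.00444659] [-1.14045017  1.04917925 -0.39675889]
{'at': [300.5, 224.9], 'p': 0.79} [ 0.56844388 -0.24992072  0.122     ] tool delta mm [ -4.  -11.9  67.2]
[300.5, 224.9] [ 0.56698941 -0.24793989  0.12827056]
```

View pics/w2.png

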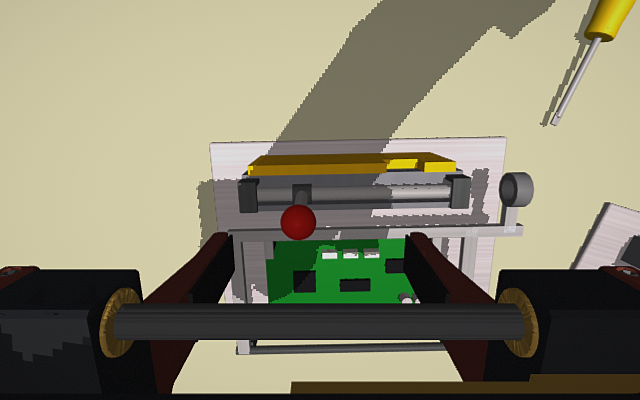

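The ball is at (298,222), between the fingers and clear of both. I'll descend and grip.

Request:
carry_out --jaw '[0,0,0,0]' --translation '[[-4,-9,0],[0,0,38],[0,0,37],[0,0,0]]' --turn '[[0,0,0],[0,0,0],[0,0,0],[0,0,0]]'

```text
time: 3.55
ee_pos: [0.569, -0.248, 0.1157]
tool_rot: [-0.094, 0.996, 0.001, -0.003]
contact_force: [-0.1, 0.4, -0.8]
opening: 0.0879
gripper_force: 0.0
```

Request:
carry_out --jaw '[1,1,1,1,1,1,1,1]' --translation '[[0,0,0],[0,0,0],[0,0,0],[0,0,0],[0,0,0],[0,0,0],[0,0,0],[0,0,0]]' --turn '[[0,0,0],[0,0,0],[0,0,0],[0,0,0],[0,0,0],[0,0,0],[0,0,0],[0,0,0]]' --force 15

```text
time: 4.35
ee_pos: [0.5706, -0.2496, 0.1186]
tool_rot: [-0.093, 0.996, -0.0, -0.0]
contact_force: [1.0, -3.0, 0.9]
opening: 0.0275
gripper_force: 1.5
```

Request:
carry_out --jaw '[1,1,1,1,1]' --translation '[[0,0,0],[0,0,0],[0,0,0],[0,15,0],[0,0,0]]' --turn '[[0,0,0],[0,0,0],[0,0,0],[0,0,0],[0,0,0]]'

```text
time: 4.85
ee_pos: [0.5678, -0.2329, 0.1186]
tool_rot: [-0.094, 0.996, 0.001, -0.0]
contact_force: [-0.5, 2.1, 0.4]
opening: 0.0234
gripper_force: 15.0
```

Request:
carry_out --jaw '[1,1,1,1,1,1]' --translation '[[0,15,0],[0,15,0],[0,15,0],[0,12,0],[0,0,0],[0,0,0]]' --turn '[[0,0,0],[0,0,0],[0,0,0],[0,0,0],[0,0,0],[0,0,0]]'

```text
time: 5.45
ee_pos: [0.5573, -0.1772, 0.1185]
tool_rot: [-0.094, 0.996, 0.001, -0.0]
contact_force: [-0.1, 1.5, -1.0]
opening: 0.0231
gripper_force: 15.0
```

Request:
carry_out --jaw '[1,1,1,1]' --translation '[[0,5,0],[0,5,0],[0,0,0],[0,0,0]]' --turn '[[0,0,0],[0,0,0],[0,0,0],[0,0,0]]'

```text
time: 5.85
ee_pos: [0.5555, -0.1697, 0.1186]
tool_rot: [-0.093, 0.996, -0.0, 0.0]
contact_force: [1.2, -3.2, -3.5]
opening: 0.0227
gripper_force: 15.0
```

```bash
python3 m.py w3.png
```

```text
5.85 [ 0.55551958 -0.16973611  0.11863938] [-1.85494070e-01  9.82645059e-01 -7.98299223e-04] [ 1.24750297 -3.22458007 -3.53801382]
{'at': [318.3, 260.7], 'p': 0.81} [ 0.55249873 -0.17006126  0.122     ] tool delta mm [ 3.   0.2 -3.4]
```

View pics/w3.png

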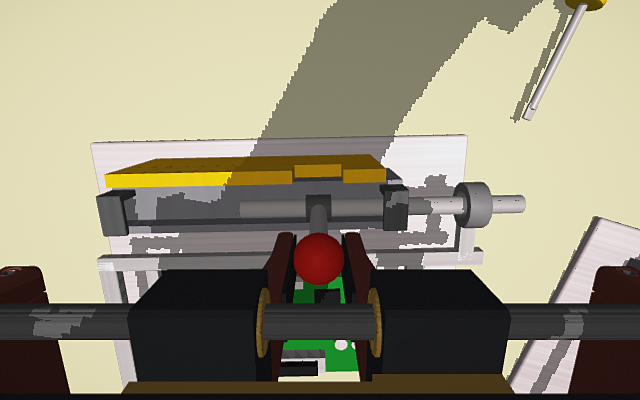

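The bolt is through the eye at (472,205), and the handle (column 318) is centred on the notch (293–343). Next I nudge it to the stop and start the arc.

Request:
carry_out --jaw '[1,1,1,1,1,1]' --translation '[[0,3,0],[0,0,0],[16,0,1],[18,0,7],[0,0,0],[0,0,0]]' --turn '[[0,0,0],[0,0,0],[0,0,0],[0,0,0],[0,0,0],[0,0,0]]'

```text
time: 6.55
ee_pos: [0.5217, -0.1764, 0.1119]
tool_rot: [-0.092, 0.996, -0.002, 0.001]
contact_force: [-0.6, -12.3, 2.3]
opening: 0.023
gripper_force: 15.0
```

Request:
carry_out --jaw '[1,1,1,1,1]' --translation '[[8,0,5],[8,0,7],[6,0,8],[5,0,8],[0,0,0]]' --turn '[[0,0,0],[0,0,0],[0,0,0],[0,0,0],[0,0,0]]'

```text
time: 7.05
ee_pos: [0.4953, -0.1819, 0.0832]
tool_rot: [-0.092, 0.996, -0.003, 0.001]
contact_force: [0.5, -14.2, 1.2]
opening: 0.0228
gripper_force: 15.0
```

Request:
carry_out --jaw '[1,1,1,1,1,1]' --translation '[[3,-1,8],[2,0,8],[1,0,8],[0,0,6],[0,0,0],[0,0,0]]' --turn '[[0,0,0],[0,0,0],[0,0,0],[0,0,0],[0,0,0],[0,0,0]]'

```text
time: 7.65
ee_pos: [0.4892, -0.1833, 0.0532]
tool_rot: [-0.092, 0.996, -0.002, 0.001]
contact_force: [-2.2, -12.3, 0.0]
opening: 0.0229
gripper_force: 15.0
```

```bash
python3 m.py w4.png
```

```text
7.65 [ 0.48924767 -0.18331187  0.05315069] [-0.18324634  0.98305832 -0.0041368 ] [ -2.15824574 -12.3066113    0.01373663]
{'at': [319.5, 260.1], 'p': 0.8} [ 0.45563542 -0.18865751  0.122     ] tool delta mm [ 34.    0.6 -68.9]
```

View pics/w4.png

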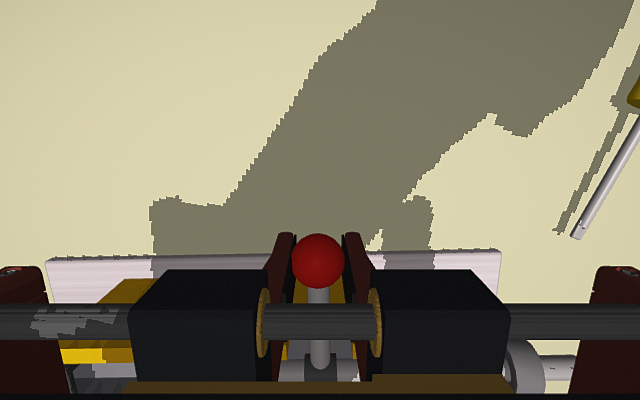

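The ball is still in the grip and the shank lies in the notch. I'll press down to the end stop.

Request:
carry_out --jaw '[1,1,1,1]' --translation '[[0,0,3],[0,0,3],[0,0,0],[0,0,0]]' --turn '[[0,0,0],[0,0,0],[0,0,0],[0,0,0]]'

```text
time: 8.15
ee_pos: [0.4895, -0.1833, 0.0473]
tool_rot: [-0.092, 0.996, -0.002, 0.001]
contact_force: [-0.8, -14.0, -0.8]
opening: 0.023
gripper_force: 15.0
```

Request:
carry_out --jaw '[0.5,0.5,0.5,0.5,0.5]' --translation '[[0,0,0],[0,0,0],[0,0,0],[0,0,0],[0,0,0]]' --turn '[[0,0,0],[0,0,0],[0,0,0],[0,0,0],[0,0,0]]'

```text
time: 8.65
ee_pos: [0.4893, -0.179, 0.0466]
tool_rot: [-0.094, 0.996, 0.0, 0.0]
contact_force: [-0.2, 0.8, 0.1]
opening: 0.0439
gripper_force: 0.0
```

Request:
carry_out --jaw '[0.5,0.5,0.5,0.5,0.5]' --translation '[[0,0,-20],[0,0,-40],[0,0,-45],[0,0,0],[0,0,0]]' --turn '[[0,0,0],[0,0,0],[0,0,0],[0,0,0],[0,0,0]]'

```text
time: 9.15
ee_pos: [0.4899, -0.1793, 0.1526]
tool_rot: [-0.094, 0.996, -0.0, 0.001]
contact_force: [-0.2, 0.0, -0.7]
opening: 0.0439
gripper_force: 0.0
```

Run:
```python
from h import *
o=get_obs();print(o["time"],o["ee_pos"])
rs={}
for c in("wrist","scene","top"):
    im=capture(c);save(im,c+"5.png")
    for t in tip_of("loaded_knob",c)[:2]:
        p=atz(t["at"],c,.06);print(c,t,p,R.from_quat(o["tool_rot"]).inv().apply(p-o["ee_pos"])*1000)
    for t in tip_of("loaded_knob",c)[:1]: rs[c]=ray(t["at"],c)
print("all",tri(list(rs.values())))
if "scene" in rs and "wrist" in rs: print("s+w",tri([rs["wrist"],rs["scene"]]))
```

```text
9.15 [ 0.48988584 -0.17929601  0.15258035]
wrist {'at': [313.4, 199.2], 'p': 0.97} [ 0.48156061 -0.18384796  0.06      ] [ 9.26303246 -2.88034405 92.55836836]
scene {'at': [240.0, 216.3], 'p': 0.65} [ 0.47642933 -0.18354382  0.06      ] [14.24737081 -1.62385924 92.54522719]
all [ 0.47989461 -0.1841102   0.06501169]
s+w [ 0.47989461 -0.1841102   0.06501169]
```

View pics/wrist5.png

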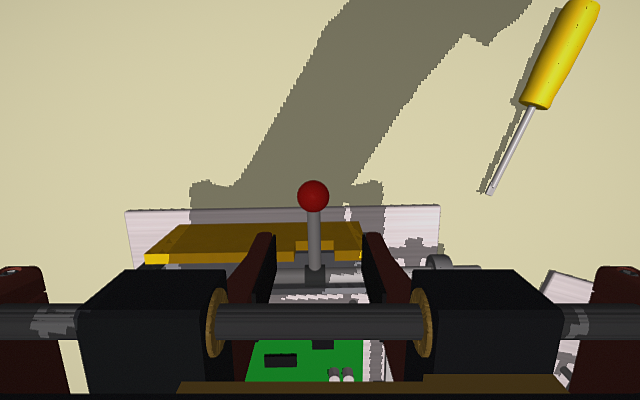

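The handle is in the notch. The ball is at (313,196), estimated z≈0.060–0.065 m. To be sure it is fully down, I'll press on it from above with closed fingers.

Request:
carry_out --jaw '[1,1,1,1,1,1,1,1]' --translation '[[10,-2,0],[0,0,0],[0,0,0],[0,0,0],[0,0,0],[0,0,0],[0,0,30],[0,0,24]]' --turn '[[0,0,0],[0,0,0],[0,0,0],[0,0,0],[0,0,0],[0,0,0],[0,0,0],[0,0,0]]'

```text
time: 10.4
ee_pos: [0.4803, -0.1832, 0.0972]
tool_rot: [-0.094, 0.996, -0.0, 0.001]
contact_force: [-0.7, 0.6, -0.8]
opening: 0.0004
gripper_force: 0.0
```

Request:
carry_out --jaw '[1,1,1,1,1]' --translation '[[0,0,5],[0,0,5],[0,0,4],[0,0,0],[0,0,0]]' --turn '[[0,0,0],[0,0,0],[0,0,0],[0,0,0],[0,0,0]]'

```text
time: 10.9
ee_pos: [0.4802, -0.1835, 0.0843]
tool_rot: [-0.093, 0.996, -0.0, 0.001]
contact_force: [-0.2, -0.0, 0.3]
opening: 0.0007
gripper_force: 0.0
```

Request:
carry_out --jaw '[1,1,1,1]' --translation '[[0,0,2],[0,0,2],[0,0,0],[0,0,0]]' --turn '[[0,0,0],[0,0,0],[0,0,0],[0,0,0]]'

```text
time: 11.3
ee_pos: [0.4805, -0.1841, 0.0817]
tool_rot: [-0.093, 0.996, -0.0, 0.001]
contact_force: [-5.4, 0.6, 20.0]
opening: 0.0004
gripper_force: 9.6
```

It took 20 N with the fingertips at about 71 mm, which is the height of the ball's top when level. The handle is hard down, so I retreat.

Request:
carry_out --jaw '[1,1,1,1,1,1]' --translation '[[0,0,-20],[0,0,-40],[0,0,-45],[0,0,-20],[0,0,0],[0,0,0]]' --turn '[[0,0,0],[0,0,0],[0,0,0],[0,0,0],[0,0,0],[0,0,0]]'

```text
time: 11.9
ee_pos: [0.4798, -0.1832, 0.2046]
tool_rot: [-0.094, 0.996, 0.0, 0.0]
contact_force: [-0.4, 0.8, -1.0]
opening: 0.0002
gripper_force: 0.0
```

```bash
python3 m.py w6.png
```

```text
11.9 [ 0.47976244 -0.18315006  0.20461431] [-1.86353640e-01  9.82482730e-01  8.02119564e-05] [-0.44376822  0.78717339 -0.95758554]
{'at': [316.5, 195.0], 'p': 0.88} [ 0.46733089 -0.18673686  0.122     ] tool delta mm [13.  -1.2 82.6]
```

View pics/w6.png

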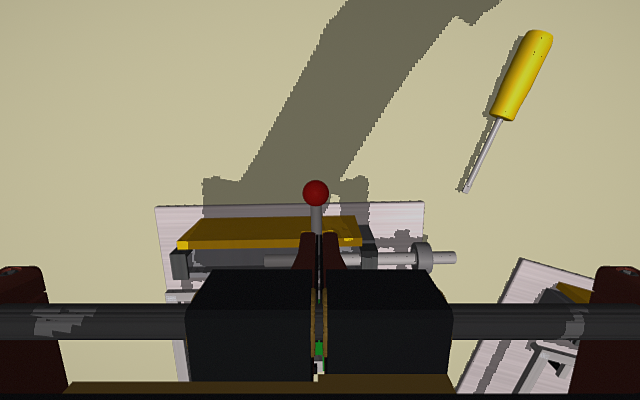

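The bolt is through the eye at (425,257), the handle is down with the ball at (316,193) over the bench, and the gripper is clear.

```bash
python3 -c "
from cell import *
print(finish_job())"
```

```text
the job is handed in; nothing more can be done
None
```

The loaded fixture's bolt is across through the eye, its handle is pressed down level in the notch, the gripper is clear, and the job was handed in at about 12 s with the empty fixture untouched (the verdict was not shown).

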